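# Point the service arrow at the thread spool and ring the bell

### The job

Ask the back room for a sewing job: with a closed fingertip, push the steel arrow of the wooden service indicator round until it points straight at the thread spool, wherever that stands among the four samples, then ring the desk bell by pressing its plunger down. Do not ring before the arrow is on the spool, and leave the arrow there. Only push and press: nothing is picked up or gripped, and the samples, the bell and the other things stay standing where they are.

Things in the scene. Friction and masses are not known exactly. Their poses are not given: they have to be found in the camera images.
- pointer (a joint): Angle of the steel arrow, rad, about its vertical pivot, anticlockwise from above; 0: points to the indicator's front. A stop pin at the back stops it at +-2.86: samples (at about +-1.74, +-2.54) are reached only by turning through the front. Starts within 0.6 of the front. Dry friction (0.08 N m, about 1.4 N on the arm); stays where it is left.
- dial: The service indicator, fixed: a wooden disc 224 mm across, 10 mm thick; origin on the pivot axis at counter height, front (-x axis) toward the robot within 0.35 rad. Four wooden sample pads, 76 mm across, 6 mm thick, lie round its back and sides, centres 160 mm from the pivot. The stop pin is 6 mm thick, 34 mm high over the counter, 34 mm behind the pivot.
- hub (a point): The arrow's pivot, at mid-height of the arm, 28 mm above the counter. Its x axis runs along the arrow toward the head, z is up. The hub is a post 28 mm thick, its top 49 mm above the counter.
- arrow_tip (a point): Tip of the arrow, 105 mm from the pivot, at mid-height of the arm. The arm is a steel bar 12 mm wide with upright sides, from 20 to 36 mm above the counter (10 mm free above the disc); plain from 14 to 72 mm from the pivot, then comes the V-shaped head, 27 mm wide. A blunt tail sticks out 26 mm on the other side of the pivot.
- spool_center (a point): Centre of the thread spool with white thread: upright, waisted, 27 mm across the flanges, 46 mm high, loose. It stands on one of the four pads (which one varies), within 9 mm of the pad's centre.
- tin_center (a point): Centre of the round flat pin tin, 66 mm across, 22 mm high, loose, on another pad.
- stamp_center (a point): Centre, half-way up, of the rubber stamp: 26 x 50 mm foot and turned wooden handle, 66 mm high, loose, on another pad.
- chalk_center (a point): Centre of the flat block of tailor's chalk, 36 x 46 x 8 mm, loose, on another pad.
- bell_top (a point): Top of the plunger knob of the desk bell (at rest), 56 mm above the counter, on the bell's axis. The bell is a dome 80 mm across, loose, weighing about 0.16 kg; the knob is 11.6 mm across and stands 8 mm out of the dome.
- bell_plunger (a joint): How far the bell's plunger is pressed, m: 0 at rest, 0.003 fully down (8 N), springs back. The bell rings from 0.0015 (4 N).
- ink_pad: Closed ink pad, 62 x 92 x 18 mm, bystander at the right; origin at the centre of its underside.
- marker: Felt marker lying near the front edge, 140 mm long, 16 mm thick, bystander; origin at the centre of its underside.
- stapler: Stapler, 150 x 36 x 46 mm, bystander at the left; origin at the centre of its underside.

How it is judged (in metres and radians):
On the way, in this order (a step that is already met when the one before it is completed fails the run):
1. the arrow points at the spool and stands still (x of spool_center in the frame of hub above 0.1 m and y of spool_center in the frame of hub between -0.0135 and 0.0135 m and velocity of joint pointer between -0.05 and 0.05 rad/s), for 0.3 s.
2. the bell's plunger is pressed (value of joint bell_plunger above 0.0015 m), for 0.02 s.
At the end, for the whole second after the job is handed in: The arrow's line runs through the spool (the spool's axis is within 13.5 mm of it, ahead of the head); the bell has been rung and its plunger is up again; the four samples stand upright within 20 mm of where they began, the bell within 30 mm, the ink pad, marker and stapler within 20 mm (all of step 1 and value of joint bell_plunger below 0.0008 m and distance of each of spool_center, tin_center, stamp_center, chalk_center, ink_pad, marker, stapler from where it was at the start of the episode below 0.02 m and distance of bell_top from where it was at the start of the episode below 0.03 m and angle between each of spool_center, tin_center, stamp_center, chalk_center's own z axis and vertical below 0.15 rad and angle between bell_top's own z axis and vertical below 0.1 rad); the robot touches nothing.
It fails at once if the bell is rung while the arrow does not point at the spool (value of joint bell_plunger above 0.0015 m and not (x of spool_center in the frame of hub above 0.1 m and y of spool_center in the frame of hub between -0.0135 and 0.0135 m)).
It fails at once if a sample is lifted, tipped or shifted more than 20 mm (distance of any of spool_center, tin_center, stamp_center, chalk_center from where it was at the start of the episode above 0.02 m or angle between any of spool_center, tin_center, stamp_center, chalk_center's own z axis and vertical above 0.3 rad).
It fails at once if a sample is lifted off its pad (height (world z) of spool_center above 0.037 m or height (world z) of tin_center above 0.025 m or height (world z) of stamp_center above 0.047 m or height (world z) of chalk_center above 0.018 m).
It fails at once if the bell is lifted or shifted more than 30 mm (distance of bell_top from where it was at the start of the episode above 0.03 m or height (world z) of bell_top above 0.064 m).
It fails at once if a bystander is shifted or lifted more than 20 mm (distance of any of ink_pad, marker, stapler from where it was at the start of the episode above 0.02 m).
It also fails if it takes over 48 s, if anything falls off the work surface, if the arm or the gripper's body presses on something with over 40 N, if the wrist force passes 120 N, or if a joint passes its speed limit or range.

### The arm

A 6-joint arm with a two-finger parallel gripper is mounted at the origin on a cart in front of the work surface, level with it; the furniture and walls round the work are solid. World frame = base frame: x ahead of the robot, y to its left, z up, the work surface at z = 0. Lengths are in mm, angles in rad, forces in N, time in s.
With the tool pointing down it reaches from about 400 to 925 mm from the base axis. Payload 12.5 kg.
Tool frame: the origin (TCP) lies on the mounting face of the last link; the fingertips stand 190 mm ahead of it and the grasp point (between the pads) lies 171 mm ahead of it; z points along the fingers, y is the line along which they close (so a half turn about z gives the same grasp; the last joint's range is limited). The gripper opens to 95 mm and grips with 3 to 60 N. Pads are 20 mm wide; open, the fingers measure 119 mm over their backs; the gripper's body (75 mm by 180 mm) begins 59 mm behind the grasp point.
Start: joints at [1.152, 0.491, 1.559, -0, 1.092, -0.106], TCP at [192.304, 594.68, 404.761] pointing down, gripper open.
Joint ranges: [-3.1, 3.1], [-0.84, 2.19], [0.05, 2.79], [-1.13, 4.28], [0.06, 2.93], [-2.69, 2.69]. Speed limits (rad/s): [2.22, 2.22, 2.79, 3.14, 3.14, 3.14].

### API

Orientations are given as [roll, pitch, yaw] about the fixed x, y, z axes, in that order (R = Rz(yaw) Ry(pitch) Rx(roll)).
In Python, from cell import env gives the robot as it stands.
- The arm moves only by the tool carry_out, never from a script. Its argument "series" is a list of rows, each a list of 5 numbers: the shift along the tool's x, y, z in m, then the turn about the tool's z in degrees, then the opening, from 0 (shut) to 1 (fully open). A call has 1 to 20 rows; each row is the pose to reach, as a shift and turn from the pose commanded when the call began, along the tool's axes at that moment; what a row does not reach only later rows make up. A row lasts 1/8 s, in which the tool goes at most 62.5 mm and 10.7 degrees, less where a joint would pass 70% of its speed; a pose out of reach is approached as far as the arm can. A call with a gripper value outside its range is refused whole. The fingers move at their own pace and stop on an object; the grip force is fixed at half the most. Time passes only in rows, so rows that repeat a pose let the fingers close. It gives the time, the measured TCP pose, the force, the opening and the grip force at its end, in the units of the state.
- env.state(): the state, without advancing time (a new reading comes with each control period).
- env.read_camera(name): name is "scene" or "top" or "wrist"; returns (picture, depth): 480x640x3 uint8, red, green, blue; 480x640 float32, mm along the optical axis (not along the pixel's ray), 0 where there is no reading.
- env.get_calibration(name): a dict with "intrinsics" (3x3 intrinsics, pixels), "cam_to_world" (4x4, takes a point from camera to world coordinates); the wrist camera has in their place "T_tool_cam" (4x4, takes a point from camera to tool coordinates, whose origin is the TCP and whose axes are the flange's). Camera axes: x right, y up, looking along -z (the intrinsics and any distortion apply to the point x, -y, -z); pixel columns grow to the right and rows downward; lengths in mm; the calibration is good to about 2 mm. A picture is of the moment at which its call begins: read the wrist's pose just before it. get_calibration takes no time and is no camera call.
- env.job_done(): hands the job in; it is judged then, once.
The state is a dict: "t": time; "joints": joint angles; "qvel": joint speeds; "tau": joint torques, N m; "eef_pos": TCP position; "tcp_rot": TCP orientation; "ft_force": force on the tool from outside, world axes, zero at the start; "moment": the same for the moment, N m; "opening": opening from 0.0 (shut) to 1.0 (fully open); "grip_force": force on a finger pad.
Only numpy, scipy, OpenCV 4.12 (cv2) and the standard library are available. Lean on these libraries where they do the work, as an engineer would, in place of code of your own. Each camera call takes 0.05 s, during which the arm holds its last target. There are 200 camera calls.

## Working session

There is one attempt and no reset: what is moved stays moved. The work goes in short steps, Python scripts to look and compute and a tool call to move; the robot and the scene stay as the last step left them, time stands still between calls to the robot, and variables do not carry over. Pictures are saved under pics/ and viewed, at most 10 in all, crops included, and the job is handed in when it is done.

Besides the shell and the picture viewer there is one more tool, called after "Call:" as name(argument=value, ...) on one line, values as JSON. carry_out: Moves the arm, as the interface text tells. Its arguments: {"type":"object","properties":{"series":{"type":"array","items":{"type":"array","items":{"type":"number"}}}},"required":["series"]}

```bash
ls; mkdir -p pics; cat > h.py <<'E'
import numpy as np, cv2
from cell import env
def cam(n):
    s=env.state(); p,d=env.read_camera(n); c=env.get_calibration(n); K=np.array(c["intrinsics"])
    if "cam_to_world" in c: T=np.array(c["cam_to_world"])
    else:
        from scipy.spatial.transform import Rotation as R
        W=np.eye(4); W[:3,:3]=R.from_euler('xyz',s["tcp_rot"]).as_matrix(); W[:3,3]=s["eef_pos"]; T=W@np.array(c["T_tool_cam"])
    return p,d,K,T,c
def ray(u,v,z,K,T):
    u=np.asarray(u,float);v=np.asarray(v,float)
    d=np.stack([(u-K[0,2])/K[0,0],-(v-K[1,2])/K[1,1],-np.ones_like(u)],-1)@T[:3,:3].T
    o=T[:3,3]; return o+d*((z-o[2])/d[...,2])[...,None]
def world(d,K,T):
    v,u=np.mgrid[:480,:640]; 
    c=np.stack([(u-K[0,2])/K[0,0]*d,-(v-K[1,2])/K[1,1]*d,-d],-1)
    return c@T[:3,:3].T+T[:3,3]
def save(n,p): cv2.imwrite("pics/"+n,cv2.cvtColor(p,cv2.COLOR_RGB2BGR))
E
python3 - <<'E'
from h import *
print(env.state())
p,d,K,T,c=cam("top"); save("top.png",p); print(c); np.savez("top.npz",p=p,d=d)
p,d,K,T,c=cam("scene"); save("scene.png",p); print(c)
E
```

```text
pics
{'t': 0.0, 'joints': array([ 1.15242378e+00,  4.91566134e-01,  1.55944869e+00, -1.76243313e-05,
        1.09169520e+00, -1.05600422e-01]), 'qvel': array([-0.00069034,  0.00050129,  0.00021521,  0.00032374,  0.00177068,
       -0.0019083 ]), 'tau': array([-3.64290991e-04, -6.12645006e+01, -2.58192819e+01,  6.93344395e-02,
        4.81501746e-02, -6.55046006e-05]), 'eef_pos': array([192.27802585, 594.65553721, 404.15780546]), 'tcp_rot': array([-3.14047986e+00, -1.02232029e-04,  2.82882861e+00]), 'ft_force': array([0.51466918, 0.27721904, 0.69704062]), 'moment': array([ 0.0172558 , -0.00983904,  0.0560586 ]), 'grip_force': 0.0, 'opening': 0.9985675302996412}
{'intrinsics': array([[507.39490667,   0.        , 315.69415741],
       [  0.        , 507.39490667, 232.88355793],
       [  0.        ,   0.        ,   1.        ]]), 'cam_to_world': array([[ 2.08435087e-02,  9.81506830e-01, -1.90288967e-01,
         3.04563728e+02],
       [-9.99609957e-01,  2.39974213e-02,  1.42848750e-02,
         4.62553983e+01],
       [ 1.85871469e-02,  1.89916999e-01,  9.81624191e-01,
         1.34318531e+03],
       [ 0.00000000e+00,  0.00000000e+00,  0.00000000e+00,
         1.00000000e+00]])}
{'intrinsics': array([[545.13843947,   0.        , 319.1329985 ],
       [  0.        , 545.13843947, 240.28232988],
       [  0.        ,   0.        ,   1.        ]]), 'cam_to_world': array([[ 4.94150069e-01,  6.69567141e-01, -5.54522815e-01,
        -2.22977487e+02],
       [-8.69357365e-01,  3.84816002e-01, -3.10055506e-01,
        -4.07341300e+02],
       [ 5.78627448e-03,  6.35292443e-01,  7.72249979e-01,
         1.14797479e+03],
       [ 0.00000000e+00,  0.00000000e+00,  0.00000000e+00,
         1.00000000e+00]])}
```

View pics/top.png

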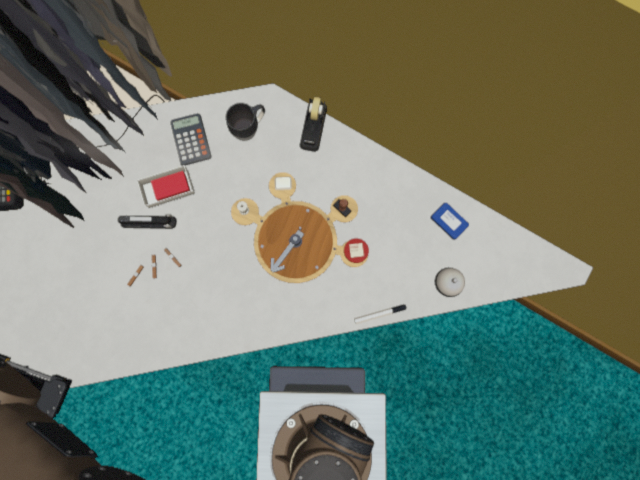

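View pics/scene.png

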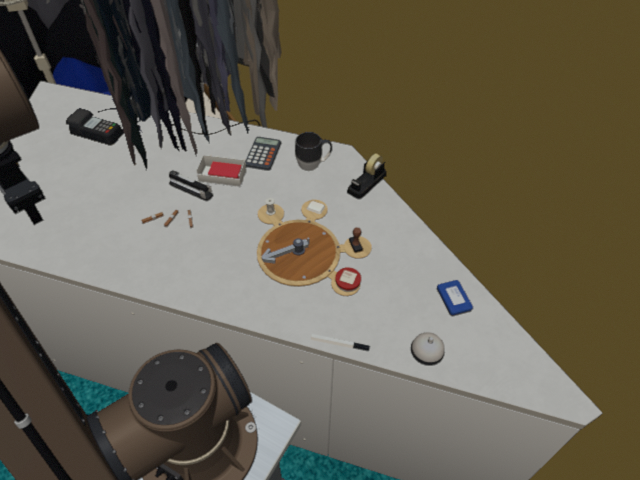

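The top view shows the dial at about (295,241), the arrow tip at (273,270), the spool on the left pad at (242,207), the tin at (355,250) and the bell at (450,281). The scene view agrees: the spool is at (269,207) and the bell at (428,347). I'll measure these from depth and contours.

```bash
python3 - <<'E'
from h import *
p,d,K,T,c=cam("top"); W=world(d,K,T)
print("plane z", np.median(W[300:320,150:250,2]))
z0=np.median(W[300:320,150:250,2])
z=W[...,2]-z0
v,u=np.mgrid[:480,:640]
def blob(n,u0,v0,r,m,zp):
    k=m&(np.hypot(u-u0,v-v0)<r); print(n,k.sum(),u[k].mean().round(1),v[k].mean().round(1),ray(u[k].mean(),v[k].mean(),zp,K,T).round(1),np.median(W[k],0).round(1),z[k].max().round(1))
blob("spool",242,207,14,z>35,46+6)
blob("knob",453,280,8,z>50,56)
blob("bell",450,281,25,z>15,25)
blob("hubtop",295,236,14,z>42,49)
hsv=cv2.cvtColor(p,cv2.COLOR_RGB2HSV)
m=(hsv[...,1]>90)&(np.hypot(u-295,v-241)<46)&(hsv[...,0]<25)
cs,_=cv2.findContours(m.astype(np.uint8),cv2.RETR_EXTERNAL,cv2.CHAIN_APPROX_NONE); cc=max(cs,key=cv2.contourArea)
e=cv2.fitEllipse(cc); print(e, ray(*e[0],10,K,T)); q=ray(cc[:,0,0],cc[:,0,1],10,K,T)
g=(hsv[...,1]<75)&(np.hypot(u-290,v-248)<38)
k=g; print("arrow", g.sum())
P=ray(u[k],v[k],36,K,T)
for a in P[np.argsort(P[:,0])][:4]: print(a.round(1))
big=cv2.resize(p[170:320,220:380],None,fx=5,fy=5,interpolation=cv2.INTER_CUBIC)[:600]
bb=cv2.resize(p[235:325,400:520],None,fx=3,fy=3,interpolation=cv2.INTER_CUBIC)
save("crop.png",big[:,:800])
E
```

```text
plane z 0.1914859559620936
spool 90 241.6 205.8 [622.1 222.5  52. ] [621.6 221.8  52.4] 1343.0
knob 18 453.9 279.6 [ 441.4 -327.8   56. ] [ 440.5 -328.7   55.1] 1343.0
bell 626 450.4 281.1 [ 440.5 -327.3   25. ] [ 439.1 -323.8   34.5] 1343.0
hubtop 79 294.7 238.2 [540.   81.6  49. ] [540.6  81.1  46. ] 1343.0
((295.3580322265625, 240.5861358642578), (80.83219909667969, 83.33478546142578), 111.21755981445312) [540.75948082  80.64504528  10.        ]
arrow 743
[419.4 111.   36. ]
[419.5 108.4  36. ]
[419.6 105.8  36. ]
[419.6 103.3  36. ]
```

View pics/crop.png

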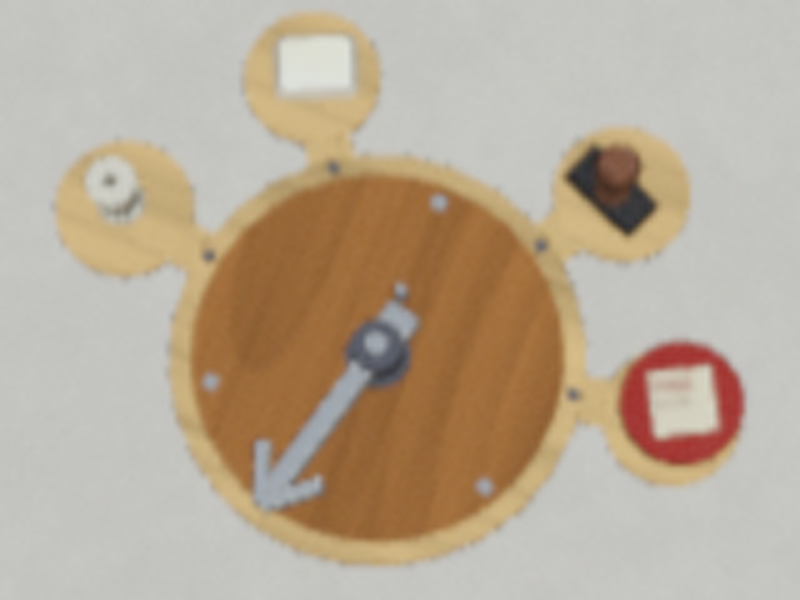

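The crop puts the spool top at crop (110,178), the arrow tip at (263,508), the hub at (378,345) and the stop pin at (400,290). The arrow has to swing clockwise from front-left to the left pad. Next I'll compute the waypoints.

```bash
cat >> h.py <<'E'
def shift(x,y,z,yaw,s=None):
    """row for world TCP target (mm) and yaw (deg), tool down"""
    s=s or env.state(); Y=s["tcp_rot"][2]; d=(np.array([x,y,z])-s["eef_pos"])/1000
    return [round(v,4) for v in (d@[np.cos(Y),np.sin(Y),0], d@[np.sin(Y),-np.cos(Y),0], -d[2])]+[round((np.degrees(Y)-yaw+180)%360-180,1)]
H=np.array([540.5,81.2])
def push(th,r,off):
    t=np.radians(th); return H+r*np.array([np.cos(t),np.sin(t)])-off*np.array([np.sin(t),-np.cos(t)])
E
python3 - <<'E'
from h import *
c=env.get_calibration("top");K=np.array(c["intrinsics"]);T=np.array(c["cam_to_world"])
tip=ray(272.6,271.6,36,K,T)[:2]; sp=np.array([622.,222.3])
print(tip,np.linalg.norm(tip-H),np.degrees(np.arctan2(*(tip-H)[::-1])),np.degrees(np.arctan2(*(sp-H)[::-1])))
a=np.degrees(np.arctan2(*(tip-H)[::-1]))
P=push(a,46,34); print(P, shift(*P,404,a), shift(*P,212,a))
E
```

```text
[453.43647714 136.37540839] 103.07464626789992 147.636037022766 59.989074900679284
[483.44536872  77.10499695] [np.float64(-0.4363), np.float64(-0.4029), np.float64(0.0003), np.float64(14.4)] [np.float64(-0.4363), np.float64(-0.4029), np.float64(0.1923), np.float64(14.4)]
```

Call:
carry_out(series=[[-0.04,-0.036,0,2,0],[-0.08,-0.073,0,4,0],[-0.12,-0.11,0,6,0],[-0.16,-0.147,0,8,0],[-0.2,-0.184,0,10,0],[-0.24,-0.221,0,12,0],[-0.28,-0.258,0,14.4,0],[-0.32,-0.295,0,14.4,0],[-0.36,-0.332,0,14.4,0],[-0.4,-0.369,0,14.4,0],[-0.436,-0.403,0,14.4,0],[-0.436,-0.403,0.06,14.4,0],[-0.436,-0.403,0.1,14.4,0],[-0.436,-0.403,0.1,14.4,0],[-0.436,-0.403,0.1,14.4,0]])

```text
t: 2.02
eef_pos: [483.5, 77.2, 305.9]
tcp_rot: [3.141, 0.001, 2.578]
ft_force: [0.4, -0.3, -0.7]
opening: 0.005
grip_force: 0.0
```

```bash
python3 - <<'E'
from h import *
s=env.state(); print(s["t"],s["eef_pos"],s["tcp_rot"],s["ft_force"],s["opening"])
P=push(147.6,46,34); print(shift(*P,212,147.6))
p,d,K,T,c=cam("wrist"); save("w1.png",p)
for n,q in (("hub",[*H,49]),("spool",[622,222,52])):
    x=np.linalg.inv(T)@np.array([*q,1]); print(n,K[0,0]*x[0]/-x[2]+K[0,2],K[1,1]*-x[1]/-x[2]+K[1,2])
E
```

```text
2.025 [483.53488912  77.2194497  305.93820886] [3.14080823e+00 9.96144432e-04 2.57769298e+00] [ 0.36492834 -0.2530905  -0.65170834] 0.004857467012243305
[np.float64(0.0), np.float64(-0.0001), np.float64(0.0939), np.float64(0.1)]
hub 370.29494624050113 328.7695713902468
spool 637.8178878370738 320.66959536874936
```

View pics/w1.png

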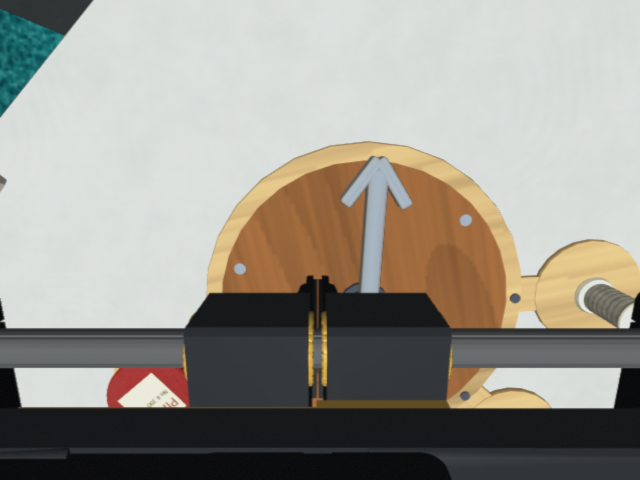

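The wrist view shows the closed fingers at (318,285), left of the arrow shaft at (372,290). Going straight down is clear, so I'll descend and compute the arc.

Call:
carry_out(series=[[0,0,0.03,0,0],[0,0,0.06,0,0],[0,0,0.085,0,0],[0,0,0.096,0,0],[0,0,0.096,0,0]])

```text
t: 2.7
eef_pos: [483.4, 77.2, 209.3]
tcp_rot: [3.141, 0.0, 2.578]
ft_force: [0.1, 0.1, -1.0]
opening: 0.006
grip_force: 0.0
```

```bash
python3 - <<'E'
from h import *
s=env.state(); print(s["t"],s["eef_pos"],s["ft_force"])
for th,o in [(147.6,26),(147.6,18)]+[(t,18) for t in np.arange(142.6,66,-5)]: print([float(v) for v in shift(*push(th,46,o),210,th)])
E
```

```text
2.7 [483.39392784  77.18905711 209.2847482 ] [ 0.09625273  0.07154339 -0.99519624]
[-0.0001, 0.008, -0.0007, 0.1]
[-0.0001, 0.016, -0.0007, 0.1]
[0.0013, 0.0201, -0.0007, 5.1]
[0.0023, 0.0243, -0.0007, 10.1]
[0.003, 0.0285, -0.0007, 15.1]
[0.0033, 0.0328, -0.0007, 20.1]
[0.0032, 0.0371, -0.0007, 25.1]
[0.0027, 0.0414, -0.0007, 30.1]
[0.0019, 0.0456, -0.0007, 35.1]
[0.0007, 0.0498, -0.0007, 40.1]
[-0.0009, 0.0538, -0.0007, 45.1]
[-0.0028, 0.0576, -0.0007, 50.1]
[-0.005, 0.0613, -0.0007, 55.1]
[-0.0076, 0.0648, -0.0007, 60.1]
[-0.0104, 0.0681, -0.0007, 65.1]
[-0.0135, 0.071, -0.0007, 70.1]
[-0.0169, 0.0737, -0.0007, 75.1]
[-0.0205, 0.0761, -0.0007, 80.1]
```

Call:
carry_out(series=[[0,0.008,0,0,0],[0,0.016,0,0,0],[0.0013,0.0201,0,5,0],[0.0023,0.0243,0,10,0],[0.003,0.0285,0,15,0],[0.0033,0.0328,0,20,0],[0.0032,0.0371,0,25,0],[0.0027,0.0414,0,30,0],[0.0019,0.0456,0,35,0],[0.0007,0.0498,0,40,0],[-0.0009,0.0538,0,45,0],[-0.0028,0.0576,0,50,0],[-0.005,0.0613,0,55,0],[-0.0076,0.0648,0,60,0],[-0.0104,0.0681,0,65,0],[-0.0135,0.071,0,70,0],[-0.0169,0.0737,0,75,0],[-0.0205,0.0761,0,80,0],[-0.0205,0.0761,0,80,0]])

```text
t: 5.08
eef_pos: [541.4, 130.9, 209.1]
tcp_rot: [3.141, -0.0, 1.182]
ft_force: [0.5, 0.1, -0.4]
opening: -0.0
grip_force: 0.0
```

```bash
python3 - <<'E'
from h import *
s=env.state(); print(s["t"],s["eef_pos"],s["ft_force"])
for th in (67.6,64,62,60,58): print([float(v) for v in shift(*push(th,46,18),209.3,th)])
p,d,K,T,c=cam("wrist"); save("w2.png",p); np.savez("w2.npz",K=K,T=T)
E
```

```text
5.075 [541.42704587 130.86663376 209.12776179] [ 0.46803971  0.0557897  -0.41467291]
[-0.0003, 0.0001, -0.0002, 0.1]
[0.0008, 0.003, -0.0002, 3.7]
[0.0013, 0.0046, -0.0002, 5.7]
[0.0017, 0.0063, -0.0002, 7.7]
[0.0021, 0.008, -0.0002, 9.7]
```

View pics/w2.png

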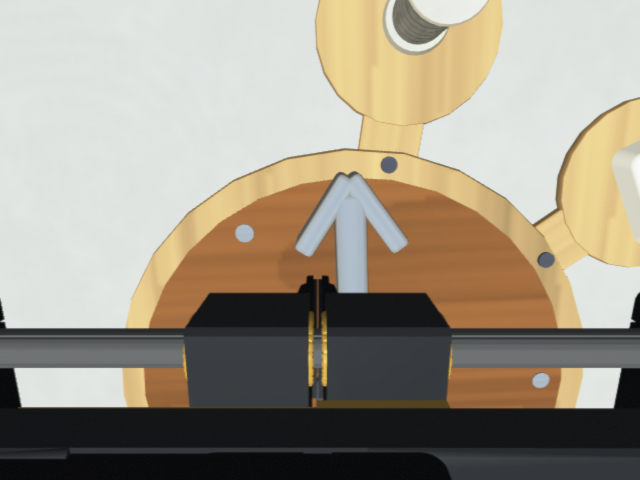

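The arrow has followed: its tip is at (348,176), just short of the spool, whose lower flange is centred near (415,22).

```bash
python3 - <<'E'
from h import *
z=np.load("w2.npz");K,T=z["K"],z["T"]
a=lambda p,q:np.degrees(np.arctan2(p[1]-q[1],p[0]-q[0]))
tip=ray(348,176,36,K,T); s1=ray(351,285,36,K,T); sp=ray(415,22,10,K,T)
tp=ray(351,178,36,K,T)
print(tip,sp,"shaft dir",a(tp,s1),"hub-tip",a(tip,H),"spool",a(sp,H),"from tip",a(sp,tip))
print("hub-shaft", a(s1,H))
E
```

```text
[573.27991516 178.09062249  36.        ] [620.50002316 221.31441533  10.        ] shaft dir 68.75929080280203 hub-tip 71.30835735072226 spool 60.27526995765403 from tip 42.469999058548176
hub-shaft 72.05080846715799
```

```bash
python3 - <<'E'
from h import *
for th in (71.3,68,65,62.5,60.5): print([float(v) for v in shift(*push(th,46,15),209.3,th)])
E
```

```text
[-0.0012, 0.0002, -0.0002, -3.5]
[-0.0003, 0.0029, -0.0002, -0.2]
[0.0004, 0.0053, -0.0002, 2.8]
[0.0009, 0.0073, -0.0002, 5.3]
[0.0013, 0.009, -0.0002, 7.3]
```

Call:
carry_out(series=[[0,0.0029,0,0,0],[0.0004,0.0053,0,3,0],[0.0009,0.0073,0,5.3,0],[0.0013,0.009,0,7.3,0],[0.0013,0.009,0,7.3,0],[0.0013,0.009,0,7.3,0]])

```text
t: 5.88
eef_pos: [550.0, 128.2, 208.7]
tcp_rot: [3.141, -0.0, 1.055]
ft_force: [0.1, 0.8, 0.1]
opening: 0.005
grip_force: 0.1
```

```bash
python3 - <<'E'
from h import *
s=env.state(); print(s["t"],s["eef_pos"],s["ft_force"])
p,d,K,T,c=cam("wrist"); save("w3.png",p); np.savez("w3.npz",K=K,T=T)
E
```

```text
5.875 [550.03357299 128.16569313 208.7478164 ] [0.10191618 0.84473289 0.06217954]
```

View pics/w3.png

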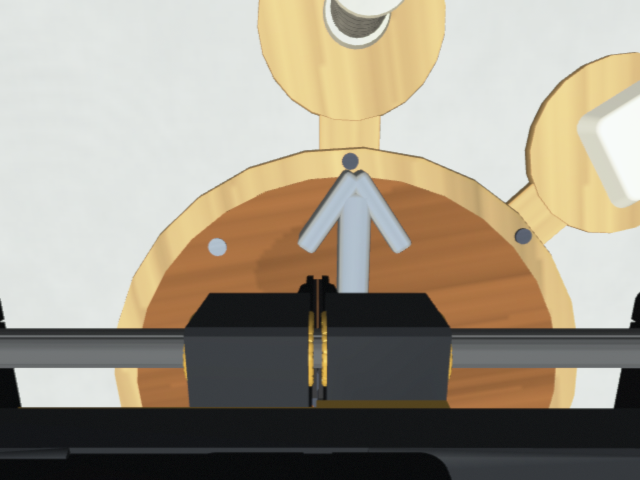

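The arrow shaft (352,285)→(355,174) now lines up with the spool flange at (357,15). I'll back off, lift clear and check from the top camera.

Call:
carry_out(series=[[0,-0.006,0,0,0],[0,-0.015,0,0,0],[0,-0.018,-0.02,0,0],[0,-0.018,-0.07,0,0],[0,-0.018,-0.12,0,0],[-0.04,-0.018,-0.12,0,0],[-0.09,-0.018,-0.12,0,0],[-0.14,-0.018,-0.12,0,0],[-0.19,-0.018,-0.12,0,0],[-0.24,-0.018,-0.12,0,0],[-0.24,-0.018,-0.12,0,0],[-0.24,-0.018,-0.12,0,0]])

```text
t: 7.42
eef_pos: [415.7, -71.2, 328.8]
tcp_rot: [3.141, -0.0, 1.053]
ft_force: [-0.5, 0.2, 0.1]
opening: 0.003
grip_force: 0.0
```

```bash
python3 - <<'E'
from h import *
s=env.state(); print(s["t"],s["eef_pos"],s["ft_force"])
p,d,K,T,c=cam("top"); save("top2.png",cv2.resize(p[170:320,220:380],None,fx=5,fy=5,interpolation=cv2.INTER_CUBIC)[:600])
print(shift(441,-328,330,0))
z=np.load("w3.npz");K,T=z["K"],z["T"]
a=lambda p,q:np.degrees(np.arctan2(p[1]-q[1],p[0]-q[0]))
sp=ray(357,15,10,K,T);tip=ray(355,174,36,K,T);s1=ray(352,285,36,K,T)
n=(tip-s1)[:2];n/=np.linalg.norm(n); e=(sp-tip)[:2]; print(sp,"offset",n[0]*e[1]-n[1]*e[0],a(tip,H),a(tip,s1),a(sp,H))
E
```

```text
7.425 [415.68296294 -71.20999306 328.8193199 ] [-0.52638286  0.20664095  0.06181143]
[np.float64(-0.2112), np.float64(0.1488), np.float64(-0.0013), np.float64(60.4)]
[621.03959856 221.29958775  10.        ] offset -1.4390116426560375 60.96607866780553 60.01813046712616 60.10652757070705
```

View pics/top2.png

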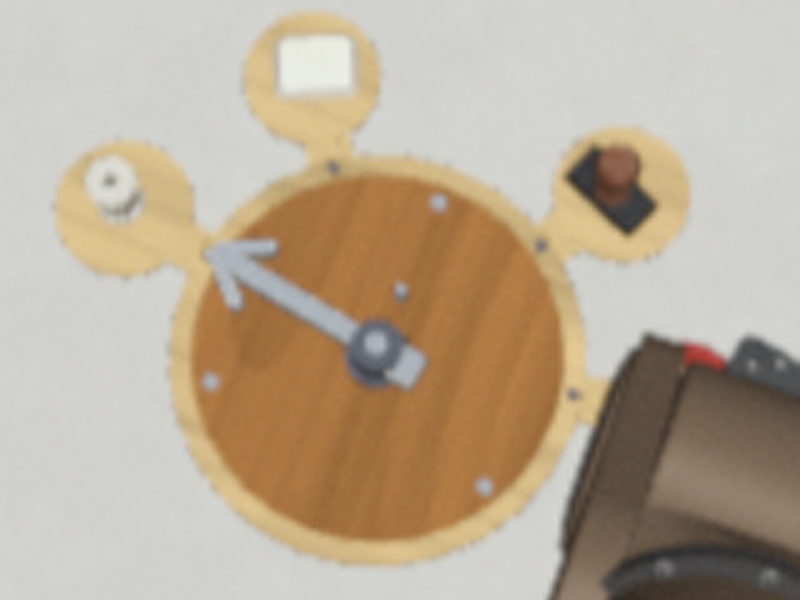

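From the top, the arrow (tip at crop (205,252)) points at the spool (112,185), within about 1.5 mm by the wrist measurement. On to the bell.

Call:
carry_out(series=[[-0.042,0.03,0,0,0],[-0.084,0.06,0,0,0],[-0.126,0.089,0,0,0],[-0.168,0.119,0,0,0],[-0.211,0.149,0,0,0],[-0.211,0.149,0.03,0,0],[-0.211,0.149,0.055,0,0],[-0.211,0.149,0.072,0,0],[-0.211,0.149,0.072,0,0],[-0.211,0.149,0.072,0,0]])

```text
t: 8.72
eef_pos: [441.6, -328.1, 257.2]
tcp_rot: [3.141, 0.0, 1.055]
ft_force: [-0.4, -0.4, -0.7]
opening: 0.008
grip_force: 0.0
```

```bash
python3 - <<'E'
from h import *
s=env.state(); print(s["t"],s["eef_pos"],s["ft_force"],shift(441,-328,246,0))
p,d,K,T,c=cam("wrist"); save("w4.png",p)
E
```

```text
8.725 [ 441.62751172 -328.09625361  257.18529029] [-0.44195915 -0.3986203  -0.73365992] [np.float64(-0.0002), np.float64(-0.0006), np.float64(0.0112), np.float64(60.4)]
```

View pics/w4.png

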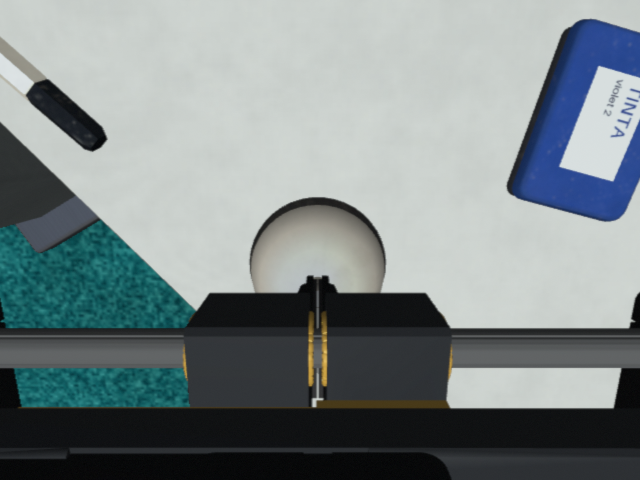

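The bell dome is centred at column 317 under the fingertips, and the knob is hidden beneath them. I'll press gently.

Call:
carry_out(series=[[0,0,0.006,0,0],[0,0,0.01,0,0],[0,0,0.012,0,0],[0,0,0.013,0,0],[0,0,0.0135,0,0],[0,0,0.0135,0,0]])

```text
t: 9.52
eef_pos: [440.9, -328.6, 243.6]
tcp_rot: [3.141, -0.0, 1.054]
ft_force: [-0.1, 1.9, 7.4]
opening: 0.006
grip_force: 3.6
```

A vertical force of 7.4 N means the plunger is well past the ringing point, so I'll lift off straight up.

Call:
carry_out(series=[[0,0,-0.005,0,0],[0,0,-0.03,0,0],[0,0,-0.08,0,0],[0,0,-0.12,0,0],[0,0,-0.12,0,0],[0,0,-0.12,0,0]])

```text
t: 10.28
eef_pos: [440.7, -328.5, 362.6]
tcp_rot: [-3.141, -0.0, 1.054]
ft_force: [-0.4, -0.0, 0.7]
opening: 0.0
grip_force: 0.0
```

```bash
python3 - <<'E'
from h import *
s=env.state(); print(s["t"],s["eef_pos"],s["ft_force"])
p,d,K,T,c=cam("top"); save("top3.png",p)
q=np.load("top.npz")["p"]; D=np.abs(p.astype(int)-q).max(2)>45; D[330:]=0
n,l,st,_=cv2.connectedComponentsWithStats(D.astype(np.uint8)); print(st[st[:,4]>12])
tip=ray(261,220.4,36,K,T)[:2]; sp=np.array([622,222.])
f=lambda a:np.degrees(np.arctan2(*(a-H)[::-1])); print(f(tip),f(sp))
E
```

```text
10.275 [ 440.69768939 -328.45276361  362.60978299] [-0.41701647 -0.03989931  0.66194331]
[[     0      0    640    480 292003]
 [   261    217     31     22    249]
 [   298    217    265    113  14638]
 [   296    230      8      8     32]
 [   297    239      9      9     48]
 [   271    242     23     30    227]]
62.39582729408882 59.936229657856885
```

View pics/top3.png

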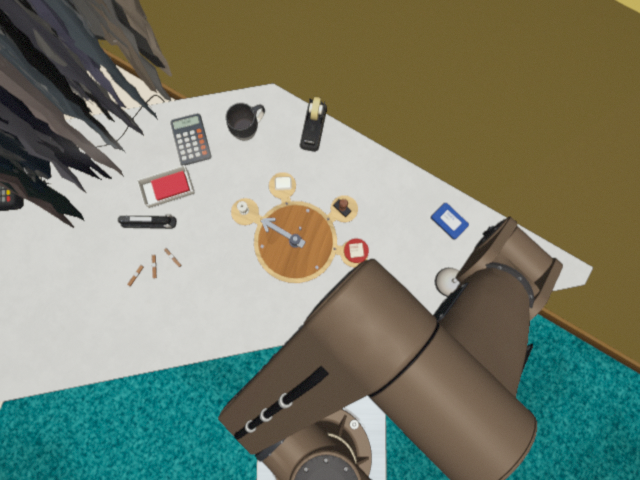

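```bash
python3 - <<'E'
from h import *
p,d,K,T,c=cam("top"); hsv=cv2.cvtColor(p,cv2.COLOR_RGB2HSV); v,u=np.mgrid[:480,:640]
dial=np.hypot(u-295.4,v-240.6)
m=(hsv[...,1]<80)&(hsv[...,2]>110)&(dial<41)&(u<287)&(v<237)&(v>212)
P=ray(u[m],v[m],36,K,T)[:,:2]; vx,vy,x0,y0=cv2.fitLine(P.astype(np.float32),cv2.DIST_HUBER,0,.01,.01).ravel()
n=np.array([-vy,vx]); c0=np.array([x0,y0])
print(m.sum(),np.degrees(np.arctan2(vy,vx)),"spool off",(np.array([621.8,222])-c0)@n,"hub off",(H-c0)@n, "centroid angle",np.degrees(np.arctan2(*(c0-H)[::-1])))
E
```

```text
233 59.448742 spool off -0.22057799107201959 hub off -1.7769912005103818 centroid angle 60.97610791553682
```

The line fitted to the arrow passes within a few millimetres of the spool, against a 13.5 mm tolerance. Handing in.

```bash
python3 -c "
from cell import env
print(env.job_done())"
```

```text
the job is handed in; nothing more can be done
None
```

The arrow points at the spool (within about 2 mm by the fitted line), the bell was pressed to about 7.4 N (it rings from 4 N) and released, and the job is handed in; no verdict came back.

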